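# Brush the stone scraps off the trimming bed and slide its locating rod home

## Task

Pick up the block brush and sweep all four scrap pieces off the trimming bed, over its open edge, into the white catch tray joined to it, touching the scraps only with the brush. Then stand the brush back upright on its dark mat and let go of it; after that, gently and slowly slide the brass rod along its V-groove, without lifting it out or ramming it, until its end rests against the red stop. Leave the two steel bite forks, the white lower impression tray and the teal stopper where they lie.

Things in the scene. Friction and masses are not known exactly. Their poses are not given: they have to be found in the camera images.
- bed: Fixed trimming bed on the cart top. Origin on the cart top under it, z up, x and y along its edges. In its frame (mm): flat grey bed surface 50 high, x -70 to 70, y -75 to 95; rails 6 thick, 12 high above the surface, close it at x = -70, x = 70 and y = 95; the edge at y = -75 is open: scraps are swept towards -y over it. Tray and groove are rigidly joined to it.
- bed_edge (a point): middle of the bed's open edge, at the height of the bed surface (50 mm); axes as bed
- tray_floor (a point): centre of the inner floor of the white catch tray joined to the bed's open edge; axes as bed. Inside it measures 144 (x) x 87 (y) mm; the floor is 4 mm above the cart top and the walls end 40 mm above it (10 mm below the bed surface).
- stop_face (a point): on the red stop's face, on the V-groove's centre line, at the lying rod's axis height (58 mm above the cart top); axes as bed. The rod comes to it from +y. Aluminium 90 degree V-groove along y beside the bed, 36 wide, from here 166 mm to +y, open there; its sides end 55 mm above the cart top. Stop: 36 wide, 10 thick, its top 13 mm above this point.
- stop: the red stop block of the groove (fixed); origin 17 mm under stop_face. It is rigid: creep up to it at 20 mm/s or slower and stop pushing at first resistance; the rod counts as rammed above 40 N on the stop.
- rod_c (a point): centre of the loose brass locating rod, 20 mm diameter, 70 mm long, about 0.18 kg, its axis along this point's y. It lies along the V-groove, its upper 13 mm above the groove's sides, 25 to 65 mm short of the stop, and slides against plain friction of a few newtons at most. Closed fingers from above can push its +y end.
- rod: the same brass rod (origin at its centre, axis along y)
- chip1_c (a point): centre of a yellow stone scrap piece lying loose on the bed, chunky, 24 x 18 x 19 mm, 15 g
- chip2_c (a point): centre of a yellow stone scrap piece lying loose on the bed, chunky, 26 x 20 x 16 mm, 15 g
- chip3_c (a point): centre of a pink acrylic scrap piece lying loose on the bed, chunky, 28 x 22 x 12 mm, 15 g
- chip4_c (a point): centre of a yellow stone scrap piece lying loose on the bed, chunky, 22 x 22 x 18 mm, 15 g
- chip1: the same scrap piece; origin at the middle of its underside as it lies at the start
- chip2: the same scrap piece; origin at the middle of its underside as it lies at the start
- chip3: the same scrap piece; origin at the middle of its underside as it lies at the start
- chip4: the same scrap piece; origin at the middle of its underside as it lies at the start
- brush_grip (a point): grip point of the block brush, 72 mm above its bristle tips; x is its long axis, z up. Stiff, solid dark bristle block 85 (x) x 32 (y) x 30 mm high; wooden back 87 x 34 mm, up to 43 mm above the tips; on it an upright wooden grip 70 (x) x 20 (y) mm, up to 96 mm. Grasp across the 20 mm (y). It starts standing on its bristles on the mat.
- brush: the same brush, about 0.16 kg; origin in the middle of the bristle tips, axes as brush_grip
- mat: thin dark blue rubber mat fixed on the cart top, 130 (x) x 80 (y) x 3 mm; origin at the centre of its underside: the brush's place
- fork_a: steel bite registration fork lying flat, about 110 x 60 x 10 mm, origin near its middle; to be left alone
- fork_b: another such fork; to be left alone
- lower_tray: white plastic lower impression tray, horseshoe with a short handle, about 92 x 71 x 14 mm, origin under its middle; to be left alone
- stopper: teal silicone stopper, 40 mm diameter, 32 mm high, origin under its centre; to be left alone
Not all that is in view belongs to the job. Of the things that look like the rod, the middle-sized one is meant.

How it is judged:
By the outcome, as a careful person would: the job done as asked, in the order asked, and still so for the second after the job is handed in, with the robot touching nothing.
It also fails if it takes over 67 s, if anything falls off the work surface, if the arm or the gripper's body presses on something with over 40 N, if the wrist force passes 120 N, or if a joint passes its speed limit or range.

## Robot

A 6-joint arm with a two-finger parallel gripper is mounted at the origin on the work surface. World frame = base frame: x ahead of the robot, y to its left, z up, the work surface at z = 0. Lengths are in m, angles in rad, forces in N, time in s.
With the tool pointing down it reaches from about 0.325 to 0.85 m from the base axis. Payload 15.5 kg.
Tool frame: the origin (TCP) lies between the finger pads; the fingertips stand 19 mm ahead of it and the grasp point (between the pads) is the TCP; z points along the fingers, y is the line along which they close (so a half turn about z gives the same grasp; the last joint's range is limited). The gripper opens to 91 mm and grips with 3 to 60 N. Pads are 32 mm wide; open, the fingers measure 118 mm over their backs; the gripper's body (76 mm by 178 mm) begins 60 mm behind the grasp point.
Start: joints at [-1.429, 0.494, 1.345, -0, 1.302, -0.096], TCP at [0.147, -0.607, 0.233] pointing down, gripper open.
Joint ranges: [-2.91, 2.91], [-0.82, 2.16], [0.22, 2.67], [-1.22, 4.37], [0.12, 2.79], [-3.08, 3.08]. Speed limits (rad/s): [1.89, 1.89, 2.57, 3.01, 3.01, 3.01].

## Interface

Orientations are given as a unit quaternion [x, y, z, w].
In Python, from workcell import env gives the robot as it stands.
- The arm moves only by the tool play_rows, never from a script. Its argument "motion" is one flat list of numbers, 4 for each row, row after row: the shift along the tool's x, y, z each as a share of 20 mm, from -1 to 1, then the turn about the tool's z as a share of 0.1 rad, from -1 to 1. In form: [dx, dy, dz, spin, dx, dy, dz, spin, ...]. A call has 1 to 20 rows; each row shifts and turns the commanded pose from where the row before left it, along the tool's axes as they then stand; what a row does not reach is not made up. A row lasts 1/12 s, in which the tool goes at most 41.7 mm and 7.16 degrees, less where a joint would pass 70% of its speed; a pose out of reach is approached as far as the arm can. A call with a number of a shift or a turn outside -1 to 1 is refused whole. A call with a gripper value outside its range is refused whole. "grip" is the opening, from -1 (shut) to 1 (fully open), set as the call begins (left out, the last holds). The fingers move at their own pace and stop on an object; "squeeze" is the grip in N (left out, the last holds). Time passes only in rows, so rows that do not move let the fingers close. It gives the time, the measured TCP pose, the force, the opening and the grip force at its end, in the units of the state.
- env.read_state(): the state, without advancing time (a new reading comes with each control period).
- env.capture(name): name is "scene" or "top" or "wrist"; returns the picture (480x640x3 uint8, red, green, blue); there is no depth.
- env.camera_model(name): a dict with "K" (3x3 intrinsics, pixels), "extrinsics" (4x4, takes a point from world to camera coordinates). Camera axes: x right, y up, looking along -z (the intrinsics and any distortion apply to the point x, -y, -z); pixel columns grow to the right and rows downward; lengths in m; the calibration is good to about 2 mm. A picture is of the moment at which its call begins: read the wrist's pose just before it. camera_model takes no time and is no camera call; for the wrist camera it gives the pose at the moment of the call.
- env.close_job(): hands the job in; it is judged then, once.
The state is a dict: "t": time; "joints": joint angles; "joint_velocities": joint speeds; "joint_efforts": joint torques, N m; "ee_pos": TCP position; "tcp_rot": TCP orientation; "force": force on the tool from outside, world axes, zero at the start; "moment": the same for the moment, N m; "gripper_width": opening from 0.0 (shut) to 1.0 (fully open); "grasp_force": force on a finger pad.
Only numpy, scipy, OpenCV 4.12 (cv2) and the standard library are available. Lean on these libraries where they do the work, as an engineer would, in place of code of your own. Each camera call takes 0.05 s, during which the arm holds its last target. There are 200 camera calls.

## Working session

There is one attempt and no reset: what is moved stays moved. The work goes in short steps, Python scripts to look and compute and a tool call to move; the robot and the scene stay as the last step left them, time stands still between calls to the robot, and variables do not carry over. Pictures are saved under pics/ and viewed, at most 12 in all, crops included, and the job is handed in when it is done.

Besides the shell and the picture viewer there is one more tool, called after "Call:" in YAML: its name, and indented under it one key for each argument. play_rows: Moves the arm, as the interface text tells. Shift numbers are shares of 20 mm and turn numbers shares of 0.1 rad, none past 1 either way. Its arguments: {"type":"object","properties":{"motion":{"type":"array","items":{"type":"number","minimum":-1,"maximum":1}},"grip":{"type":"number"},"squeeze":{"type":"number"}},"required":["motion"]}

```bash
mkdir -p pics; ls; python3 - <<'E'
from workcell import env
import cv2,numpy as np
for n in ("scene","top"):
    im=env.capture(n); cv2.imwrite(f"pics/{n}0.png",im[:,:,::-1])
    c=env.camera_model(n); print(n,c)
print(env.read_state())
E
```

```text
pics
scene {'K': array([[478.94852997,   0.        , 323.0020106 ],
       [  0.        , 478.94852997, 234.04031501],
       [  0.        ,   0.        ,   1.        ]]), 'extrinsics': array([[-0.78601224,  0.61801924,  0.01539419,  0.49949413],
       [-0.4236276 , -0.55658184,  0.71467217,  0.18234263],
       [ 0.45024927,  0.55521967,  0.69929015, -1.36733225],
       [ 0.        ,  0.        ,  0.        ,  1.        ]])}
top {'K': array([[512.61652071,   0.        , 313.47944531],
       [  0.        , 512.61652071, 239.29463742],
       [  0.        ,   0.        ,   1.        ]]), 'extrinsics': array([[-0.0230582 , -0.99966003, -0.01217159, -0.02527356],
       [ 0.99107236, -0.0244559 ,  0.13106295, -0.60746703],
       [-0.13131606, -0.00904085,  0.99129933, -0.99777072],
       [ 0.        ,  0.        ,  0.        ,  1.        ]])}
{'t': 0.1, 'joints': array([-1.42853111e+00,  4.94134687e-01,  1.34603876e+00,  4.82904855e-05,
        1.30246735e+00, -9.54897279e-02]), 'joint_velocities': array([ 2.06549667e-04, -1.16095859e-03, -1.83223054e-03,  1.69210543e-04,
       -1.20572196e-05, -1.58717281e-03]), 'joint_efforts': array([ 1.55164133e-03, -8.80245852e+01, -3.82544661e+01,  7.09690154e-02,
        4.83498140e-02, -1.91792770e-05]), 'ee_pos': array([ 0.14718349, -0.60712008,  0.23239969]), 'tcp_rot': array([ 9.92943015e-01,  1.18591290e-01,  1.10156703e-05, -5.24476197e-04]), 'force': array([ 0.14986354,  0.83347469, -0.31660141]), 'moment': array([-0.00850699, -0.0294637 ,  0.00160992]), 'grasp_force': 0.0, 'gripper_width': 0.9991264217435685}
```

View pics/top0.png

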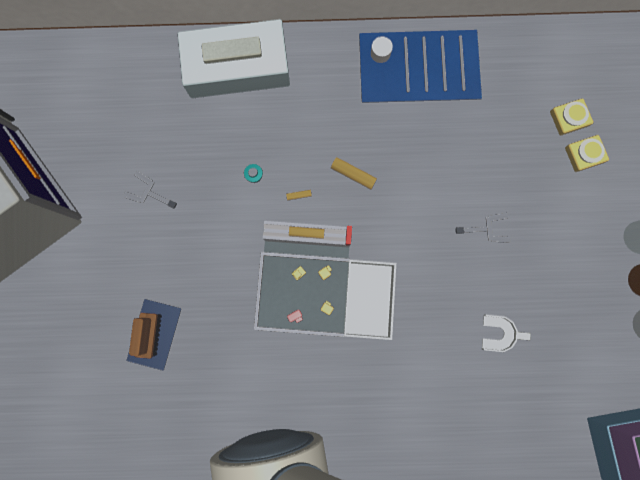

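View pics/scene0.png

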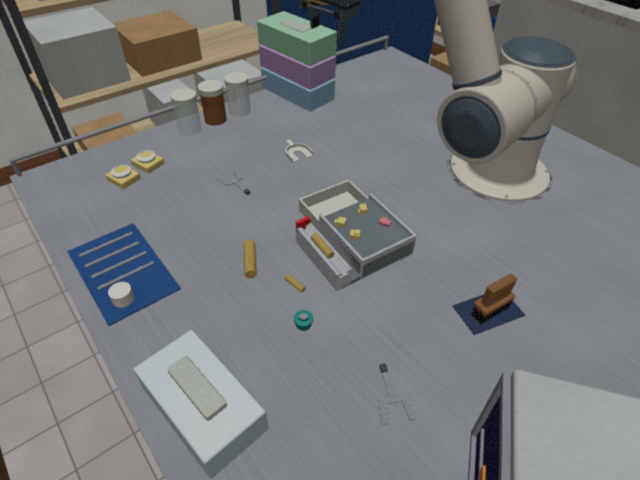

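```bash
cat > h.py <<'E'
import cv2,numpy as np
from workcell import env
def ray(c,u,v):
    E=c["extrinsics"];R,t=E[:3,:3],E[:3,3];K=c["K"]
    d=R.T@np.array([(u-K[0,2])/K[0,0],-(v-K[1,2])/K[1,1],-1.]);return -R.T@t,d
def pt(c,u,v,z):
    o,d=ray(c,u,v);return o+d*(z-o[2])/d[2]
def proj(c,p):
    q=c["extrinsics"][:3,:3]@np.asarray(p)+c["extrinsics"][:3,3]
    return c["K"][0,2]-c["K"][0,0]*q[0]/q[2], c["K"][1,2]+c["K"][1,1]*q[1]/q[2]
def blobs(hsv,lo,hi,amin=40):
    m=cv2.inRange(hsv,lo,hi);cs,_=cv2.findContours(m,cv2.RETR_EXTERNAL,cv2.CHAIN_APPROX_NONE)
    return [(cv2.contourArea(k),cv2.minAreaRect(k),k) for k in cs if cv2.contourArea(k)>amin]
E
python3 - <<'E'
from h import *
np.set_printoptions(precision=4,suppress=True)
im=cv2.imread("pics/top0.png");hsv=cv2.cvtColor(im,cv2.COLOR_BGR2HSV);c=env.camera_model("top")
for n,p in dict(bed=(280,295),rail=(255,331),table=(200,400),mat=(170,320),brush=(145,330),grip=(137,335),chip=(299,273),tray=(370,300),rod=(306,232),pink=(295,316),red=(349,235)).items(): print(n,p,hsv[p[1],p[0]])
g=lambda lo,hi,z,n,x0=0,x1=640,y0=0,y1=480,a=40:[print(n,int(A),np.round(r[0],1),[np.round(pt(c,*q,z)[:2],4) for q in cv2.boxPoints(r)],"C",pt(c,*r[0],z)) for A,r,k in blobs(hsv,lo,hi,a) if x0<r[0][0]<x1 and y0<r[0][1]<y1]
g((20,60,120),(35,255,255),.06,"yel",250,400,240,340,20)
g((0,40,120),(12,255,255),.056,"pink",250,345,300,330,20)
g((5,100,60),(24,255,255),.068,"rod",250,345,225,242)
g((0,150,100),(5,255,255),.071,"red",335,360,220,250,20)
g((100,60,20),(125,255,120),.003,"mat",110,190,290,380)
g((5,80,20),(24,255,255),.05,"brush",110,190,290,380)
g((0,0,190),(180,40,255),.004,"tray",340,400,255,340,300)
cv2.imwrite("pics/z.png",cv2.resize(im[210:390,110:410],None,fx=2.6,fy=2.6,interpolation=cv2.INTER_CUBIC))
E
```

```text
bed (280, 295) [ 97  29 116]
rail (255, 331) [109  20 141]
table (200, 400) [114  18 142]
mat (170, 320) [110  87 108]
brush (145, 330) [10 91 73]
grip (137, 335) [ 15 128 128]
chip (299, 273) [ 29  63 189]
tray (370, 300) [105   8 196]
rod (306, 232) [ 21 131 163]
pink (295, 316) [  1  40 190]
red (349, 235) [  1 152 191]
yel 99 [327.2 307.8] [array([ 0.4661, -0.0484]), array([ 0.4837, -0.0609]), array([ 0.4714, -0.0786]), array([ 0.4539, -0.0661])] C [ 0.4688 -0.0635  0.06  ]
yel 98 [298.5 273. ] [array([0.5362, 0.0059]), array([ 0.5526, -0.0112]), array([ 0.5395, -0.0237]), array([ 0.5232, -0.0067])] C [ 0.5379 -0.0089  0.06  ]
yel 104 [325.4 271.9] [array([ 0.5405, -0.0457]), array([ 0.5542, -0.0674]), array([ 0.5371, -0.0782]), array([ 0.5234, -0.0565])] C [ 0.5388 -0.0619  0.06  ]
pink 47 [294.5 316. ] [array([0.4642, 0.0132]), array([ 0.4637, -0.0122]), array([ 0.4443, -0.0118]), array([0.4449, 0.0135])] C [0.4543 0.0007 0.056 ]
rod 265 [306.  231.8] [array([0.613 , 0.0091]), array([0.6303, 0.0075]), array([ 0.6233, -0.0605]), array([ 0.606 , -0.0588])] C [ 0.6181 -0.0257  0.068 ]
red 52 [348.2 234.5] [array([ 0.5938, -0.1024]), array([ 0.6279, -0.1069]), array([ 0.6269, -0.1146]), array([ 0.5928, -0.1101])] C [ 0.6103 -0.1085  0.071 ]
mat 1227 [153.4 334. ] [array([0.3726, 0.3487]), array([0.4981, 0.3149]), array([0.4748, 0.2383]), array([0.3501, 0.2732])] C [0.4234 0.2938 0.003 ]
brush 934 [142.7 334.9] [array([0.3852, 0.3272]), array([0.4705, 0.3183]), array([0.4638, 0.2721]), array([0.3786, 0.2815])] C [0.4243 0.2998 0.05  ]
tray 2857 [370.1 299.4] [array([ 0.4107, -0.0973]), array([ 0.5668, -0.1127]), array([ 0.5579, -0.2102]), array([ 0.4023, -0.1929])] C [ 0.4837 -0.1532  0.004 ]
```

View pics/z.png

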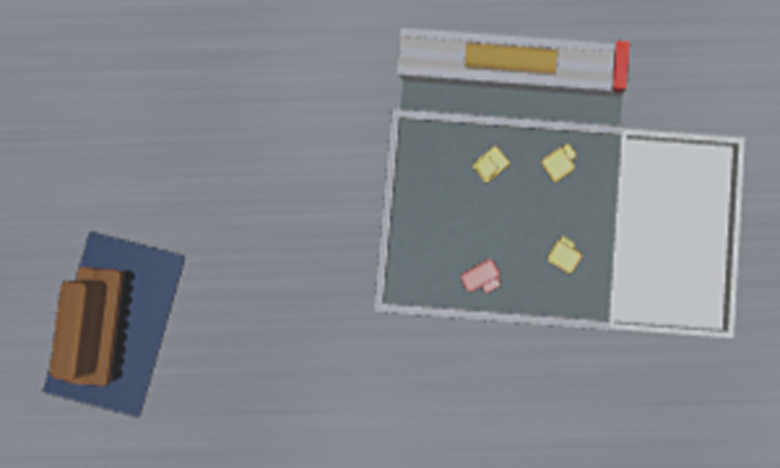

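Call:
play_rows:
  motion: [0.58, -1, 0, 1, 0.58, -1, 0, 1, 0.58, -1, 0, 1, 0.58, -1, 0, 1, 0.58, -1, 0, 0, 0.58, -1, 0, 0, 0.58, -1, 0, 0, 0.58, -1, 0, 0, 0.58, -1, 0, 0, 0.58, -1, 0, 0, 0, -1, 0, 0, 0, -1, 0, 0, 0, -1, 0, 0, 0, -1, 0, 0, 0, -1, 0, 0, 0, -1, 0, 0, 0, -1, 0, 0, 0, -1, 0, 0, 0, -1, 0, 0, 0, -1, 0, 0]
  grip: 1

```text
t: 1.77
ee_pos: [0.3064, -0.2186, 0.2328]
tcp_rot: [0.997, -0.081, -0.0, -0.0]
force: [1.3, -0.0, 0.2]
gripper_width: 1.001
grasp_force: 0.0
```

Call:
play_rows:
  motion: [0, -1, 0, 0, 0, -1, 0, 0, 0, -1, 0, 0, 0, -1, 0, 0, 0, -1, 0, 0, 0, -1, 0, 0, 0, -1, 0, 0, 0, -1, 0, 0, 0, -1, 0, 0, 0, -1, 0, 0, 0, -1, 0, 0, 0, -1, 0, 0, 0, -1, 0, 0, 0, -1, 0, 0, 0, -1, 0, 0, 0, -1, 0, 0, 0, -1, 0, 0, 0, -1, 0, 0, 0, -1, 0, 0, 0, -1, 0, 0]

```text
t: 3.43
ee_pos: [0.371, 0.1762, 0.2328]
tcp_rot: [0.997, -0.081, -0.0, 0.0]
force: [-0.1, -1.2, 0.5]
gripper_width: 1.0
grasp_force: 0.0
```

```bash
cat > st.py <<'E'
from h import *
from scipy.spatial.transform import Rotation as Ro
np.set_printoptions(precision=4,suppress=True)
def stt():
    s=env.read_state();R=Ro.from_quat(s["tcp_rot"]).as_matrix()
    print("t",round(s["t"],2),"p",s["ee_pos"],"yaw",round(np.degrees(np.arctan2(R[1,0],R[0,0])),2),"F",s["force"],"w",round(s["gripper_width"],3),s["grasp_force"]);return s["ee_pos"],R
def to(x,y,z,yaw=None):
    p,R=stt();d=R.T@(np.array([x,y,z])-p)/.02
    a=np.arctan2(R[1,0],R[0,0]);print("rows xyz",d, "" if yaw is None else ("spin",(a-np.radians(yaw))/.1))
E
python3 - <<'E'
from st import *
to(.424,.300,.233)
c=env.camera_model("wrist");print(c["extrinsics"],c["K"][0,0])
cv2.imwrite("pics/w1.png",env.capture("wrist")[:,:,::-1]);
print(proj(c,(.424,.3,.1)))
E
```

```text
t 3.43 p [0.371  0.1762 0.2328] yaw -9.29 F [-0.0801 -1.1862  0.4981] w 1.0 0.0
rows xyz [ 1.6171 -6.539  -0.0124] 
[[-0.1613 -0.9869 -0.0005  0.2339]
 [ 0.9584 -0.1565 -0.2387 -0.3014]
 [ 0.2354 -0.039   0.9711 -0.4698]
 [ 0.      0.      0.      1.    ]] 366.15031236875916
(np.float64(150.72785896918677), np.float64(193.02812151551922))
```

View pics/w1.png

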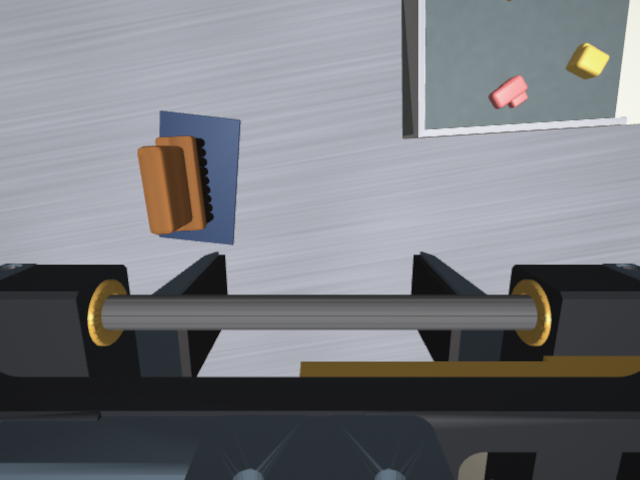

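Call:
play_rows:
  motion: [0, -1, 0, 0, 0, -1, 0, 0, 0, -1, 0, 0, 0, -1, 0, 0, 0, -1, 0, 0, 0, -1, 0, 0, 0, -0.5, 0, 0, 0, 0, 0, 0]

```text
t: 4.15
ee_pos: [0.3923, 0.3048, 0.2327]
tcp_rot: [0.997, -0.08, -0.0, -0.0]
force: [0.4, -0.2, -0.7]
gripper_width: 1.001
grasp_force: 0.0
```

```bash
python3 - <<'E'
from st import *
stt()
c=env.camera_model("wrist");im=env.capture("wrist")[:,:,::-1].copy();cv2.imwrite("pics/w2.png",im)
hsv=cv2.cvtColor(im,cv2.COLOR_BGR2HSV)
for n,lo,hi,z in (("wood",(4,110,40),(20,255,255),.099),("mat",(105,70,20),(125,255,160),.003)):
  for A,r,k in blobs(hsv[:290],lo,hi,800): print(n,A,r,[pt(c,*q,z)[:2] for q in cv2.boxPoints(r)],pt(c,*r[0],z))
E
```

```text
t 4.15 p [0.3923 0.3048 0.2327] yaw -9.21 F [ 0.3906 -0.1912 -0.7186] w 1.001 0.0
wood 3254.5 ((320.16748046875, 185.4370880126953), (96.81787872314453, 36.23835754394531), 87.83892822265625) [array([0.4675, 0.307 ]), array([0.4641, 0.2799]), array([0.3898, 0.2881]), array([0.3933, 0.3169])] [0.4299 0.2978 0.099 ]
mat 8741.5 ((323.8505859375, 177.89471435546875), (78.08878326416016, 125.9576644897461), 6.115502834320068) [array([0.3738, 0.3521]), array([0.4969, 0.3153]), array([0.4769, 0.2405]), array([0.3513, 0.2712])] [0.4273 0.2942 0.003 ]
```

View pics/w2.png

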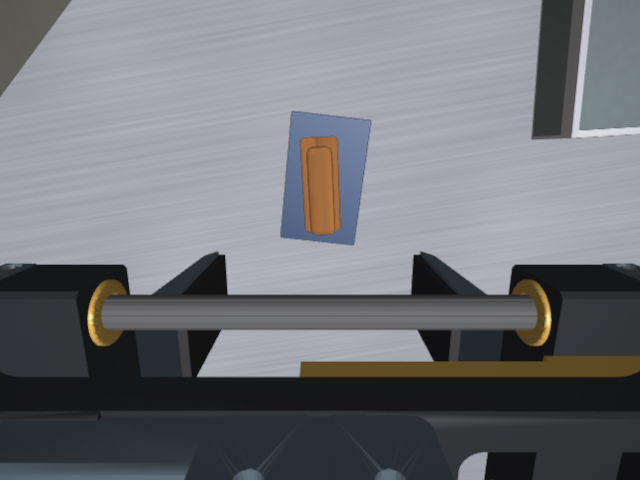

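```bash
python3 - <<'E'
from st import *
c=env.camera_model("wrist")
P=[pt(c,u,v,.099) for u,v in((307,147),(331,147),(335,234),(310,234))]
for p in P:print(p)
C=np.mean(P,0);d=P[0]+P[1]-P[2]-P[3];yaw=np.degrees(np.arctan2(d[1],d[0]));print(C,np.linalg.norm(d)/2,yaw)
for u,v in ((301,138),(337,136),(340,232),(305,232)):print("back",pt(c,u,v,.046))
to(C[0],C[1],.075,yaw)
E
```

```text
[0.4596 0.3018 0.099 ]
[0.4567 0.2839 0.099 ]
[0.3893 0.291  0.099 ]
[0.3926 0.3108 0.099 ]
[0.4246 0.2969 0.099 ] 0.06768824786442636 -6.842173489834085
back [0.4684 0.3074 0.046 ]
back [0.465  0.2755 0.046 ]
back [0.3777 0.2857 0.046 ]
back [0.383  0.3185 0.046 ]
t 4.2 p [0.392  0.3036 0.2326] yaw -9.22 F [-0.253  -0.0722  0.0145] w 0.999 0.0
rows xyz [1.6664 0.0684 7.8801] ('spin', np.float64(-0.4146619621182694))
```

Call:
play_rows:
  motion: [0.84, 0.03, 0.6, -0.41, 0.83, 0.03, 1, 0, 0, 0, 1, 0, 0, 0, 1, 0, 0, 0, 1, 0, 0, 0, 1, 0, 0, 0, 1, 0, 0, 0, 0.8, 0, 0, 0, 0.48, 0, 0, 0, 0, 0]

```text
t: 5.03
ee_pos: [0.4241, 0.2962, 0.0739]
tcp_rot: [0.998, -0.061, -0.001, 0.001]
force: [-0.2, -0.5, -0.5]
gripper_width: 0.998
grasp_force: 0.0
```

Call:
play_rows:
  motion: [0, 0, 0, 0, 0, 0, 0, 0, 0, 0, 0, 0, 0, 0, 0, 0, 0, 0, 0, 0, 0, 0, 0, 0, 0, 0, 0, 0, 0, 0, 0, 0]
  grip: -1
  squeeze: 30

```text
t: 5.7
ee_pos: [0.4251, 0.2976, 0.0754]
tcp_rot: [0.998, -0.061, 0.0, -0.0]
force: [-0.2, -0.1, 0.8]
gripper_width: 0.447
grasp_force: 0.0
```

```bash
python3 - <<'E'
from st import *
stt()
im=cv2.imread("pics/top0.png");c=env.camera_model("top")
f=lambda u,v:(110+u/2.6,210+v/2.6)
for n,z,l in (("rail top outer",.062,((394,111),(376,309))),("open edge",.05,((622,130),(611,325))),("tray outer",.04,((744,139),(733,336))),("stop face top",.071,((616,41),(613,88))),("rod ends",.062,((466,57),(557,60)))):
    P=[pt(c,*f(*q),z)[:2] for q in l];d=P[0]-P[1];print(n,P,np.linalg.norm(d),np.degrees(np.arctan2(d[1],d[0])))
E
```

```text
t 5.7 p [0.4251 0.2976 0.0754] yaw -6.94 F [-0.2303 -0.0635  0.8255] w 0.447 0.0
rail top outer [array([0.5796, 0.0633]), array([0.4315, 0.0782])] 0.14881976070828765 -5.7395007851135595
open edge [array([ 0.562 , -0.1101]), array([ 0.4152, -0.0971])] 0.14737181806721716 -5.058464851163076
tray outer [array([ 0.5537, -0.2045]), array([ 0.4044, -0.1896])] 0.15000772972469148 -5.707407526063066
stop face top [array([ 0.6278, -0.1065]), array([ 0.592 , -0.1031])] 0.03593193802326551 -5.414882153501989
rod ends [array([0.6197, 0.0078]), array([ 0.6157, -0.0616])] 0.06951318629531432 86.66975231509718
```

Call:
play_rows:
  motion: [0, 0, 0, 0, 0, 0, 0, 0, 0, 0, 0, 0, 0, 0, 0, 0, 0, 0, 0, 0, 0, 0, 0, 0, 0, 0, 0, 0, 0, 0, -0.3, 0, 0, 0, -0.7, 0, 0, 0, -1, 0, 0, 0, -1, 0, 0, 0, -1, 0, 0, 0, -0.5, 0, 0, 0, 0, 0]

```text
t: 6.87
ee_pos: [0.426, 0.2981, 0.1674]
tcp_rot: [0.998, -0.061, 0.002, -0.001]
force: [1.0, 1.1, -0.5]
gripper_width: 0.214
grasp_force: 30.0
```

```bash
cat >> st.py <<'E'
B0=np.array([.4958,-.0293]);A=np.radians(-5.5);U=np.array([np.cos(A),np.sin(A)]);V=np.array([-U[1],U[0]])
def bed(x,y): return B0+x/1000*U+y/1000*V
E
python3 - <<'E'
from st import *
to(*bed(-21,68),.160,-5.5)
E
```

```text
t 6.87 p [0.426  0.2981 0.1674] yaw -6.94 F [ 1.027   1.1418 -0.5003] w 0.214 29.999690651893616
rows xyz [ 4.3058 12.4551  0.358 ] ('spin', np.float64(-0.25144556905642224))
```

Call:
play_rows:
  motion: [0, 0.3, 0, -0.25, 0.4, 0.7, 0, 0, 0.4, 1, 0, 0, 0.4, 1, 0, 0, 0.4, 1, 0, 0, 0.4, 1, 0, 0, 0.4, 1, 0, 0, 0.4, 1, 0, 0, 0.4, 1, 0, 0, 0.4, 1, 0, 0, 0.4, 1, 0, 0, 0, 1, 0, 0, 0, 0.8, 0, 0, 0, 0.5, 0, 0, 0, 0.25, 0, 0, 0, 0, 0, 0, 0, 0, 0, 0]

```text
t: 8.28
ee_pos: [0.4803, 0.0404, 0.165]
tcp_rot: [0.999, -0.048, -0.0, -0.0]
force: [0.4, -0.8, -0.7]
gripper_width: 0.215
grasp_force: 30.0
```

```bash
python3 - <<'E'
from st import *
to(*bed(-21,68),.1245,-5.5)
im=env.capture("wrist")[:,:,::-1].copy();cv2.imwrite("pics/w3.png",im)
E
```

```text
t 8.28 p [0.4803 0.0404 0.165 ] yaw -5.53 F [ 0.3719 -0.7747 -0.7186] w 0.215 29.999738037586212
rows xyz [ 0.0574 -0.0047  2.0272] ('spin', np.float64(-0.004492582713081367))
```

View pics/w3.png

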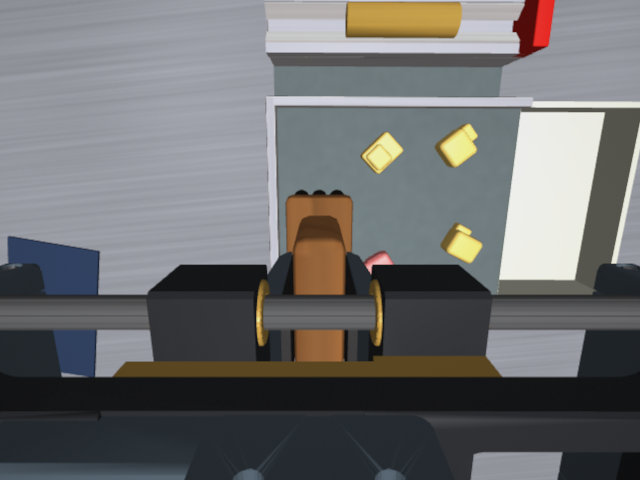

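Call:
play_rows:
  motion: [0.03, 0, 0.8, 0, 0.03, 0, 0.8, 0, 0, 0, 0.42, 0, 0, 0, 0, 0, 0, 0, 0, 0]

```text
t: 8.75
ee_pos: [0.4814, 0.0403, 0.1248]
tcp_rot: [0.999, -0.048, -0.0, -0.0]
force: [0.1, 0.6, -1.1]
gripper_width: 0.216
grasp_force: 30.0
```

Call:
play_rows:
  motion: [0, 0.2, 0, 0, 0, 0.4, 0, 0, 0, 0.4, 0, 0, 0, 0.4, 0, 0, 0, 0.4, 0, 0, 0, 0.4, 0, 0, 0, 0.4, 0, 0, 0, 0.4, 0, 0, 0, 0.4, 0, 0, 0, 0.4, 0, 0]

```text
t: 9.58
ee_pos: [0.4742, -0.0366, 0.1249]
tcp_rot: [0.999, -0.048, -0.0, -0.0]
force: [0.9, 0.7, -0.8]
gripper_width: 0.213
grasp_force: 30.0
```

Clear, no jamming; finish the stroke over the edge, then lift.

Call:
play_rows:
  motion: [0, 0.4, 0, 0, 0, 0.4, 0, 0, 0, 0.4, 0, 0, 0, 0.4, 0, 0, 0, 0.4, 0, 0, 0, 0.4, 0, 0, 0, 0.4, 0, 0, 0, 0.4, 0, 0, 0, 0.4, 0, 0, 0, 0.4, 0, 0, 0, 0.3, 0, 0, 0, 0, 0, 0, 0, 0, -1, 0, 0, 0, -1, 0]

```text
t: 10.75
ee_pos: [0.4652, -0.1211, 0.1647]
tcp_rot: [0.999, -0.048, -0.001, -0.0]
force: [0.3, -0.0, -1.5]
gripper_width: 0.219
grasp_force: 30.0
```

```bash
python3 - <<'E'
from st import *
to(*bed(22,68),.165,-5.5)
im=env.capture("top")[:,:,::-1].copy();w=env.capture("wrist")[:,:,::-1]
cv2.imwrite("pics/s1.png",np.hstack([cv2.resize(im[230:350,240:410],(425,300),interpolation=cv2.INTER_CUBIC),cv2.resize(w[:290],(375,300))]))
E
```

```text
t 10.75 p [ 0.4652 -0.1211  0.1647] yaw -5.53 F [ 0.2531 -0.0151 -1.4563] w 0.219 29.999750554561615
rows xyz [ 2.177  -8.1143 -0.0145] ('spin', np.float64(-0.00509574098597268))
```

View pics/s1.png

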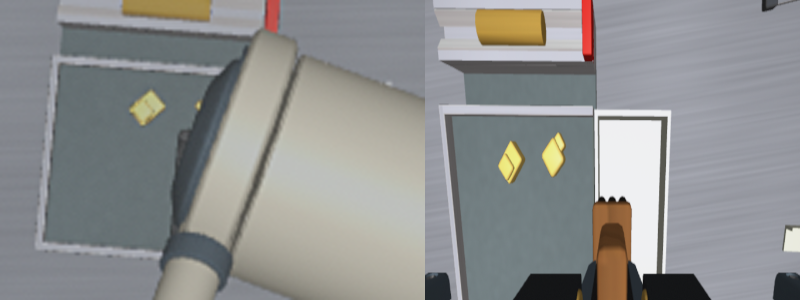

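Call:
play_rows:
  motion: [0.27, -0.5, 0, 0, 0.27, -1, 0, 0, 0.27, -1, 0, 0, 0.27, -1, 0, 0, 0.27, -1, 0, 0, 0.27, -1, 0, 0, 0.27, -1, 0, 0, 0.29, -1, 0, 0, 0, -0.6, 0, 0, 0, 0, 0, 0, 0, 0, 0.8, 0, 0, 0, 0.8, 0, 0, 0, 0.42, 0, 0, 0, 0, 0]

```text
t: 12.02
ee_pos: [0.5238, 0.0355, 0.1228]
tcp_rot: [0.999, -0.048, -0.001, 0.0]
force: [-1.5, 0.7, -2.3]
gripper_width: 0.216
grasp_force: 30.0
```

Call:
play_rows:
  motion: [0, 0.2, 0, 0, 0, 0.4, 0, 0, 0, 0.4, 0, 0, 0, 0.4, 0, 0, 0, 0.4, 0, 0, 0, 0.4, 0, 0, 0, 0.4, 0, 0, 0, 0.4, 0, 0, 0, 0.4, 0, 0, 0, 0.4, 0, 0]

```text
t: 12.85
ee_pos: [0.5176, -0.0408, 0.1245]
tcp_rot: [0.999, -0.048, 0.0, -0.0]
force: [-0.0, -0.5, -1.2]
gripper_width: 0.215
grasp_force: 30.0
```

Call:
play_rows:
  motion: [0, 0.4, 0, 0, 0, 0.4, 0, 0, 0, 0.4, 0, 0, 0, 0.4, 0, 0, 0, 0.4, 0, 0, 0, 0.4, 0, 0, 0, 0.4, 0, 0, 0, 0.4, 0, 0, 0, 0.4, 0, 0, 0, 0.4, 0, 0, 0, 0.3, 0, 0, 0, 0, 0, 0, 0, 0, -1, 0, 0, 0, -1, 0]

```text
t: 14.02
ee_pos: [0.5086, -0.1252, 0.1642]
tcp_rot: [0.999, -0.048, -0.001, -0.0]
force: [0.0, -0.3, -1.4]
gripper_width: 0.217
grasp_force: 30.0
```

```bash
python3 - <<'E'
from st import *
to(.4251,.2976,.165,-6.94)
E
```

```text
t 14.02 p [ 0.5086 -0.1252  0.1642] yaw -5.53 F [ 0.0017 -0.3463 -1.4055] w 0.217 29.99985158443451
rows xyz [ -6.1928 -20.6419  -0.0075] ('spin', np.float64(0.24652257176255993))
```

Call:
play_rows:
  motion: [-0.31, -0.5, -0.3, 0, -0.31, -1, 0, 0, -0.31, -1, 0, 0, -0.31, -1, 0, 0, -0.31, -1, 0, 0, -0.31, -1, 0, 0, -0.31, -1, 0, 0, -0.31, -1, 0, 0, -0.31, -1, 0, 0, -0.31, -1, 0, 0, -0.31, -1, 0, 0, -0.31, -1, 0, 0, -0.31, -1, 0, 0, -0.31, -1, 0, 0, -0.31, -1, 0, 0, -0.31, -1, 0, 0, -0.31, -1, 0, 0, -0.31, -1, 0, 0, -0.31, -1, 0, 0, -0.3, -1, 0, 0]

```text
t: 15.68
ee_pos: [0.4223, 0.2758, 0.1701]
tcp_rot: [0.999, -0.048, -0.0, 0.0]
force: [0.9, 0.3, -1.6]
gripper_width: 0.216
grasp_force: 30.0
```

```bash
python3 - <<'E'
from st import *
to(.4251,.2976,.077,-6.94)
im=env.capture("top")[:,:,::-1].copy();w=env.capture("wrist")[:,:,::-1]
cv2.imwrite("pics/s2.png",np.hstack([cv2.resize(im[230:350,240:410],(425,300),interpolation=cv2.INTER_CUBIC),cv2.resize(w[:290],(375,300))]))
E
```

```text
t 15.68 p [0.4223 0.2758 0.1701] yaw -5.49 F [ 0.857   0.3376 -1.5946] w 0.216 29.999107718467712
rows xyz [ 0.0382 -1.0996  4.6567] ('spin', np.float64(0.25288357055331234))
```

View pics/s2.png

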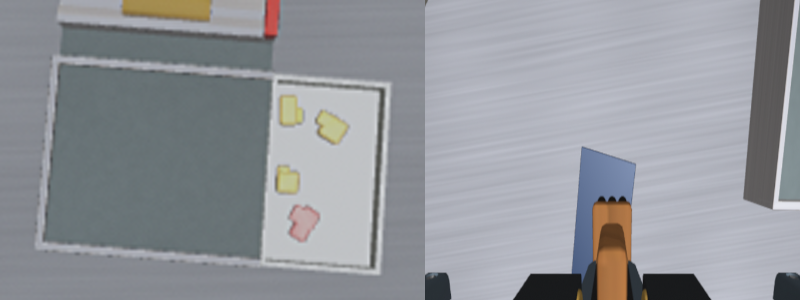

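Call:
play_rows:
  motion: [0, -0.7, 0, 0.25, 0.04, -0.4, 0, 0, 0, 0, 0, 0, 0, 0, 0.8, 0, 0, 0, 1, 0, 0, 0, 1, 0, 0, 0, 0.8, 0, 0, 0, 0.5, 0, 0, 0, 0.3, 0, 0, 0, 0.1, 0, 0, 0, 0, 0, 0, 0, 0, 0]

```text
t: 16.78
ee_pos: [0.4272, 0.2964, 0.0811]
tcp_rot: [0.998, -0.061, 0.0, -0.0]
force: [0.5, -0.3, -0.8]
gripper_width: 0.218
grasp_force: 30.0
```

```bash
python3 - <<'E'
from st import *
to(.4251,.2976,.0754,-6.94)
E
```

```text
t 16.78 p [0.4272 0.2964 0.0811] yaw -6.94 F [ 0.5137 -0.3357 -0.7911] w 0.218 29.99970316886902
rows xyz [-0.1096 -0.0457  0.2869] ('spin', np.float64(4.928924372066268e-05))
```

Call:
play_rows:
  motion: [-0.1, -0.05, 0.1, 0, 0, 0, 0.1, 0, 0, 0, 0.05, 0, 0, 0, 0, 0, 0, 0, 0, 0]

```text
t: 17.2
ee_pos: [0.4249, 0.2976, 0.0756]
tcp_rot: [0.998, -0.061, 0.0, -0.0]
force: [-0.1, 0.1, -2.3]
gripper_width: 0.22
grasp_force: 30.0
```

Call:
play_rows:
  motion: [0, 0, 0.03, 0, 0, 0, 0, 0, 0, 0, 0, 0]

```text
t: 17.45
ee_pos: [0.425, 0.2976, 0.075]
tcp_rot: [0.998, -0.061, 0.0, -0.0]
force: [0.1, -0.0, -0.3]
gripper_width: 0.22
grasp_force: 30.0
```

Near contact or touching; open.

Call:
play_rows:
  motion: [0, 0, 0, 0, 0, 0, 0, 0, 0, 0, 0, 0, 0, 0, 0, 0, 0, 0, 0, 0, 0, 0, 0, 0, 0, 0, 0, 0, 0, 0, 0, 0, 0, 0, -0.5, 0, 0, 0, -1, 0, 0, 0, -1, 0, 0, 0, -1, 0, 0, 0, -1, 0, 0, 0, -1, 0]
  grip: 0.3

```text
t: 18.62
ee_pos: [0.4248, 0.2975, 0.1867]
tcp_rot: [0.998, -0.061, 0.0, -0.0]
force: [0.4, -0.1, -0.1]
gripper_width: 0.651
grasp_force: 0.0
```

```bash
python3 - <<'E'
from st import *
stt()
c=env.camera_model("top");im=env.capture("top")[:,:,::-1].copy()
# start-image vs now: brush wood blob
for n in (cv2.imread("pics/top0.png"),im):
  hsv=cv2.cvtColor(n,cv2.COLOR_BGR2HSV)
  for A,r,k in blobs(hsv[290:380,110:190],(5,80,20),(24,255,255)):print("brush",A,r)
w=env.capture("wrist")[:,:,::-1]
cv2.imwrite("pics/b1.png",np.hstack([cv2.resize(im[290:380,100:230],(400,277),interpolation=cv2.INTER_CUBIC),cv2.resize(w,(370,277))]))
# rod & stop in bed frame from the top picture
hsv=cv2.cvtColor(im,cv2.COLOR_BGR2HSV)
f=lambda u,v:(110+u/2.6,210+v/2.6)
for n,q,z in (("rod+",f(466,57),.062),("rod-",f(557,60),.062),("stop1",f(616,41),.071),("stop2",f(613,88),.071),("grv1",f(401,30),.055),("grv2",f(399,75),.055)):
  d=pt(c,*q,z)[:2]-B0;print(n,d@U*1000,d@V*1000)
E
```

```text
t 18.62 p [0.4248 0.2975 0.1867] yaw -6.95 F [ 0.4368 -0.1288 -0.0978] w 0.651 0.0
brush 934.0 ((32.70000457763672, 44.89999771118164), (23.442564010620117, 44.528465270996094), 7.125016689300537)
brush 154.5 ((35.760066986083984, 27.692951202392578), (22.70794677734375, 10.832618713378906), 10.007980346679688)
rod+ 119.77161255136811 48.833436776329485
rod- 122.4034006359575 -20.629911547839924
stop1 138.76997057270063 -64.16363699161127
stop2 102.83807219974229 -64.21701698026051
grv1 138.1858731455962 101.0430363463912
grv2 103.17863692977186 99.58472689572893
```

View pics/b1.png

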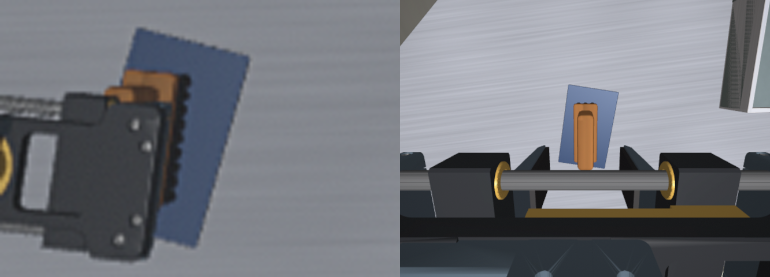

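```bash
python3 - <<'E'
from st import *
print(bed(120.8,76))
to(*bed(120.8,76),.12,-5.5)
E
```

```text
[0.6233 0.0348]
t 18.72 p [0.4262 0.2983 0.1884] yaw -6.94 F [-0.478  -0.453   0.0403] w 0.649 0.0
rows xyz [11.361  11.8993  3.4343] ('spin', np.float64(-0.25160507143981686))
```

Call:
play_rows:
  motion: [0, 0, 0, -0.25, 0.5, 0.5, 0, 0, 0.9, 1, 0, 0, 0.9, 1, 0, 0, 0.9, 1, 0, 0, 0.9, 1, 0, 0, 0.9, 1, 0, 0, 0.9, 1, 0, 0, 0.9, 1, 0, 0, 0.9, 1, 0, 0, 0.9, 1, 0, 0, 0.9, 1, 0, 0, 0.9, 1, 0, 0, 0.67, 0.67, 0, 0, 0, 0, 0, 0, 0, 0, 1, 0, 0, 0, 1, 0, 0, 0, 0, 0, 0, 0, 0, 0]
  grip: -1
  squeeze: 10

```text
t: 20.3
ee_pos: [0.6207, 0.0344, 0.1439]
tcp_rot: [0.999, -0.048, -0.002, -0.0]
force: [0.2, -0.0, 1.1]
gripper_width: 0.006
grasp_force: 0.0
```

```bash
python3 - <<'E'
from st import *
to(*bed(120.8,76),.0775,-5.5)
c=env.camera_model("wrist");w=env.capture("wrist")[:,:,::-1];s=env.capture("scene")[:,:,::-1]
im=cv2.cvtColor(s,cv2.COLOR_BGR2HSV)
cv2.imwrite("pics/r1.png",np.hstack([cv2.resize(s[180:300,280:430],(450,360),interpolation=cv2.INTER_CUBIC),cv2.resize(w[:360],(350,360))]))
E
```

```text
t 20.3 p [0.6207 0.0344 0.1439] yaw -5.46 F [ 0.1512 -0.0114  1.0851] w 0.006 0.0
rows xyz [ 0.14   -0.0296  3.3214] ('spin', np.float64(0.007227135548456276))
```

View pics/r1.png

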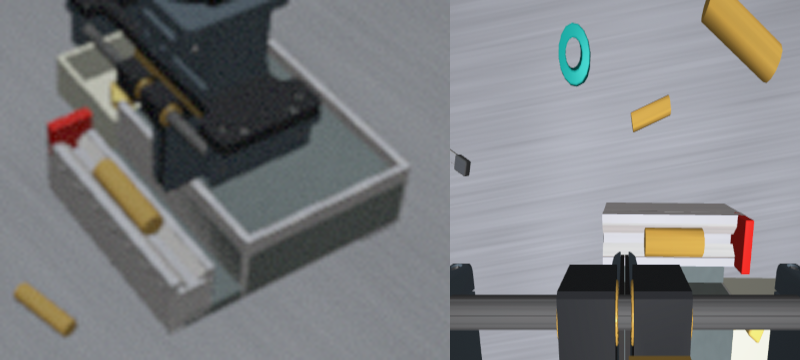

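```bash
python3 - <<'E'
from st import *
p,R=stt();c=env.camera_model("scene");w=env.camera_model("wrist")
print(proj(c,p+R@[0,0,.019]),proj(w,p+R@[0,0,.019]))
for y in (48.8,-20.6,-64.3):
  q=bed(120.8,y);print(y,proj(c,(*q,.058)),proj(w,(*q,.066)))
W=env.capture("wrist")[:,:,::-1];hsv=cv2.cvtColor(W,cv2.COLOR_BGR2HSV)
for A,r,k in blobs(hsv[180:260,380:640],(10,100,60),(28,255,255),200):
  x,y,ww,h=cv2.boundingRect(k);x+=380;y+=180;print(A,x,y,ww,h)
  for u in (x,x+ww): d=pt(w,u,y+h/2,.064)[:2]-B0;print("rod end bed",d@U*1e3,d@V*1e3)
E
```

```text
t 20.4 p [0.622  0.0343 0.1457] yaw -5.47 F [0.5811 0.2116 0.3066] w 0.008 0.0
(np.float64(339.49673221127296), np.float64(238.8068723896738)) (np.float64(318.9176729975458), np.float64(286.2782991702961))
48.8 (np.float64(330.92291186411506), np.float64(253.99002972540092)) (np.float64(359.58422021411906), np.float64(250.4361493591736))
-20.6 (np.float64(314.0732993131301), np.float64(235.00243426271038)) (np.float64(465.3663151225094), np.float64(250.51543284848486))
-64.3 (np.float64(304.1072659368069), np.float64(223.77184901662795)) (np.float64(531.9949366293824), np.float64(250.56537088011143))
2232.5 380 230 84 29
rod end bed 124.30756555365721 35.22250948227698
rod end bed 124.34992687940904 -20.13531126601646
```

Call:
play_rows:
  motion: [0.1, 0, 0.6, 0, 0.05, 0, 0.8, 0, 0, 0, 0.8, 0, 0, 0, 0.6, 0, 0, 0, 0.3, 0, 0, 0, 0.2, 0, 0, 0, 0.1, 0, 0, 0, 0, 0, 0, 0, 0, 0]

```text
t: 21.2
ee_pos: [0.6253, 0.0337, 0.0775]
tcp_rot: [0.999, -0.048, 0.0, -0.0]
force: [-0.6, -0.5, -0.9]
gripper_width: 0.005
grasp_force: 0.0
```

Call:
play_rows:
  motion: [0, 0.1, 0, 0, 0, 0.1, 0, 0, 0, 0.1, 0, 0, 0, 0.06, 0, 0, 0, 0.06, 0, 0, 0, 0.06, 0, 0, 0, 0.06, 0, 0, 0, 0.06, 0, 0, 0, 0.06, 0, 0, 0, 0.06, 0, 0, 0, 0.06, 0, 0, 0, 0.06, 0, 0, 0, 0.06, 0, 0, 0, 0.06, 0, 0, 0, 0.06, 0, 0]

```text
t: 22.45
ee_pos: [0.6229, 0.0134, 0.0769]
tcp_rot: [0.999, -0.048, 0.0, -0.0]
force: [-1.2, 2.7, -0.1]
gripper_width: 0.005
grasp_force: 1.1
```

```bash
cat > rod.py <<'E'
from st import *
p,R=stt();d=p[:2]-B0;print("tcp bed",d@U*1e3,d@V*1e3)
c=env.camera_model("scene");s=env.capture("scene")[:,:,::-1].copy();hsv=cv2.cvtColor(s,cv2.COLOR_BGR2HSV)
m=cv2.inRange(hsv[215:275,290:360],(12,110,60),(28,255,255));ys,xs=np.nonzero(m);k=np.argmin(ys)
# rod's stop-side end: extreme pixels along the groove direction, top generatrix z .066
a=np.array(proj(c,(*bed(121,-64.3),.062)));b=np.array(proj(c,(*bed(121,48.8),.062)));e=(b-a)/np.linalg.norm(b-a)
t=(np.c_[xs+290,ys+215]-a)@e;t.sort();print("rod pix along groove from stop",t[2],t[-3],"mm/px",113.1/np.linalg.norm(b-a))
E
python3 rod.py
```

```text
t 22.45 p [0.6229 0.0134 0.0769] yaw -5.51 F [-1.2139  2.7433 -0.0839] w 0.005 1.1388466134667397
tcp bed 122.44872872559603 54.680965947131
rod pix along groove from stop 7.315947264875354 32.81093803852421 mm/px 2.796134103557823
```

```bash
cat > rod2.py <<'E'
from st import *
c=env.camera_model("scene")
a=np.array(proj(c,(*bed(121,-64.3),.062)));b=np.array(proj(c,(*bed(121,48.8),.062)));e=(b-a)/np.linalg.norm(b-a)
def m(s):
  hsv=cv2.cvtColor(s,cv2.COLOR_BGR2HSV);k=cv2.inRange(hsv[215:275,290:360],(12,110,60),(28,255,255))
  n,l,stt,_=cv2.connectedComponentsWithStats(k);i=1+np.argmax(stt[1:,4]);ys,xs=np.nonzero(l==i)
  t=np.sort((np.c_[xs+290,ys+215]-a)@e);return n,len(t),t[2],t[-3]
E
python3 - <<'E'
from rod2 import *
print(m(cv2.imread("pics/scene0.png")));s=env.capture("scene")[:,:,::-1].copy();print(m(s))
cv2.imwrite("pics/r2.png",cv2.resize(s[190:290,270:400],(780,600),interpolation=cv2.INTER_CUBIC))
E
```

```text
(4, 199, np.float64(15.365360944363232), np.float64(42.771723672988884))
(6, 130, np.float64(13.123856432750655), np.float64(32.4720656456744))
```

View pics/r2.png

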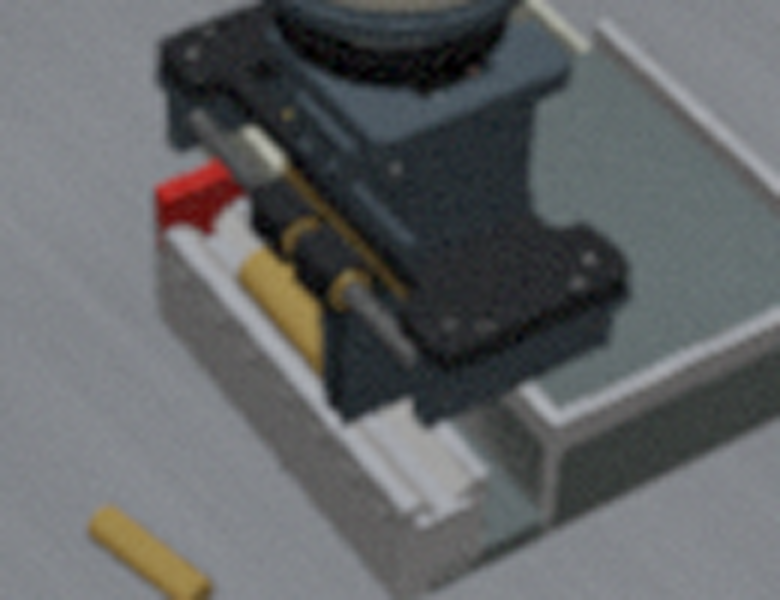

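Call:
play_rows:
  motion: [0, 0.06, 0, 0, 0, 0.06, 0, 0, 0, 0.06, 0, 0, 0, 0.06, 0, 0, 0, 0.06, 0, 0, 0, 0.06, 0, 0, 0, 0.06, 0, 0, 0, 0.06, 0, 0, 0, 0.06, 0, 0, 0, 0.06, 0, 0, 0, 0.06, 0, 0, 0, 0.06, 0, 0, 0, 0.06, 0, 0, 0, 0.06, 0, 0, 0, 0.06, 0, 0, 0, 0.06, 0, 0, 0, 0.06, 0, 0, 0, 0.06, 0, 0]

```text
t: 24.05
ee_pos: [0.6208, -0.0082, 0.0769]
tcp_rot: [0.999, -0.048, 0.0, 0.0]
force: [0.7, 2.1, 1.8]
gripper_width: 0.007
grasp_force: 1.2
```

```bash
python3 - <<'E'
from rod2 import *
p,R=stt();d=p[:2]-B0;print("tcp bed",d@U*1e3,d@V*1e3)
print(m(env.capture("scene")[:,:,::-1].copy()))
E
```

```text
t 24.05 p [ 0.6208 -0.0082  0.0769] yaw -5.51 F [0.6607 2.0625 1.7887] w 0.007 1.209404468536377
tcp bed 122.44822896242624 33.008942994139744
(8, 128, np.float64(4.735570360412962), np.float64(23.254078263640235))
```

Call:
play_rows:
  motion: [0, 0.05, 0, 0, 0, 0.05, 0, 0, 0, 0.05, 0, 0, 0, 0.05, 0, 0, 0, 0.05, 0, 0, 0, 0.05, 0, 0, 0, 0.05, 0, 0, 0, 0.05, 0, 0, 0, 0.05, 0, 0]

```text
t: 24.85
ee_pos: [0.62, -0.0171, 0.0769]
tcp_rot: [0.999, -0.048, -0.0, -0.0]
force: [0.4, 3.2, 0.5]
gripper_width: 0.005
grasp_force: 1.3
```

Call:
play_rows:
  motion: [0, 0.03, 0, 0, 0, 0.03, 0, 0, 0, 0.03, 0, 0, 0, 0.03, 0, 0]

```text
t: 25.18
ee_pos: [0.6197, -0.0195, 0.0769]
tcp_rot: [0.999, -0.048, -0.0, -0.0]
force: [-0.6, 3.0, 0.8]
gripper_width: 0.008
grasp_force: 1.3
```

```bash
python3 - <<'E'
from rod2 import *
p,R=stt();d=p[:2]-B0;print("tcp bed",d@U*1e3,d@V*1e3)
print(m(env.capture("scene")[:,:,::-1].copy()))
E
```

```text
t 25.18 p [ 0.6197 -0.0195  0.0769] yaw -5.51 F [-0.5869  2.96    0.7505] w 0.008 1.2716668099164963
tcp bed 122.42281275248598 21.67741063680656
(6, 124, np.float64(0.5001607546646426), np.float64(19.60077055011155))
```

Call:
play_rows:
  motion: [0, 0.02, 0, 0, 0, 0.02, 0, 0, 0, 0.02, 0, 0]

```text
t: 25.48
ee_pos: [0.6196, -0.0206, 0.0769]
tcp_rot: [0.999, -0.048, -0.0, -0.0]
force: [-0.6, 3.4, 0.3]
gripper_width: 0.003
grasp_force: 1.3
```

Call:
play_rows:
  motion: [0, 0.02, 0, 0, 0, 0.02, 0, 0]

```text
t: 25.65
ee_pos: [0.6195, -0.0214, 0.0769]
tcp_rot: [0.999, -0.048, -0.0, -0.0]
force: [-0.8, 2.3, 1.5]
gripper_width: 0.002
grasp_force: 1.3
```

Call:
play_rows:
  motion: [0, 0.02, 0, 0, 0, 0.02, 0, 0]

```text
t: 25.82
ee_pos: [0.6195, -0.0223, 0.0769]
tcp_rot: [0.999, -0.048, -0.0, 0.0]
force: [-0.0, 2.0, -0.8]
gripper_width: 0.008
grasp_force: 1.3
```

Call:
play_rows:
  motion: [0, 0.02, 0, 0, 0, 0, 0, 0]

```text
t: 25.98
ee_pos: [0.6195, -0.0227, 0.0769]
tcp_rot: [0.999, -0.048, 0.0, 0.0]
force: [-0.9, 1.9, -0.1]
gripper_width: 0.003
grasp_force: 1.1
```

Call:
play_rows:
  motion: [0, 0.02, 0, 0, 0, 0.02, 0, 0]

```text
t: 26.15
ee_pos: [0.6194, -0.0234, 0.0769]
tcp_rot: [0.999, -0.048, -0.0, -0.0]
force: [-0.4, 2.4, 0.9]
gripper_width: 0.001
grasp_force: 1.3
```

Call:
play_rows:
  motion: [0, 0.02, 0, 0, 0, 0.02, 0, 0]

```text
t: 26.32
ee_pos: [0.6193, -0.0242, 0.0769]
tcp_rot: [0.999, -0.048, 0.0, -0.0]
force: [0.3, 3.1, 1.2]
gripper_width: 0.008
grasp_force: 1.3
```

```bash
python3 - <<'E'
from rod2 import *
p,R=stt();d=p[:2]-B0;print("tcp bed",d@U*1e3,d@V*1e3)
print(m(env.capture("scene")[:,:,::-1].copy()))
E
```

```text
t 26.32 p [ 0.6193 -0.0242  0.0769] yaw -5.51 F [0.325  3.0534 1.1688] w 0.008 1.3055826723575592
tcp bed 122.45279932144385 16.889164815658823
(8, 123, np.float64(-0.9941755864104093), np.float64(16.859697285438283))
```

Still sliding freely; continue creeping.

Call:
play_rows:
  motion: [0, 0.02, 0, 0, 0, 0.02, 0, 0]

```text
t: 26.53
ee_pos: [0.6192, -0.0248, 0.0769]
tcp_rot: [0.999, -0.048, -0.0, -0.0]
force: [0.1, 7.5, 1.1]
gripper_width: 0.004
grasp_force: 3.8
```

Call:
play_rows:
  motion: [0, 0.02, 0, 0, 0, 0.02, 0, 0]

```text
t: 26.7
ee_pos: [0.6192, -0.025, 0.0769]
tcp_rot: [0.999, -0.048, 0.0, -0.001]
force: [0.6, 13.2, 0.9]
gripper_width: 0.003
grasp_force: 6.7
```

Call:
play_rows:
  motion: [0, 0.02, 0, 0, 0, 0.02, 0, 0]

```text
t: 26.87
ee_pos: [0.6192, -0.0251, 0.0769]
tcp_rot: [0.999, -0.048, 0.0, -0.001]
force: [1.6, 18.8, 1.1]
gripper_width: 0.006
grasp_force: 9.7
```

Stop contact felt (7.5 → 18.8 N, below 40 N). Back off, then lift away.

Call:
play_rows:
  motion: [0, -0.06, 0, 0, 0, -0.1, 0, 0, 0, -0.2, 0, 0, 0, -0.4, 0, 0, 0, -0.3, 0, 0, 0, 0, -0.5, 0, 0, 0, -1, 0, 0, 0, -1, 0, 0, 0, -1, 0, 0, 0, -1, 0, -1, 0, -1, 0, -1, 0, -1, 0, -1, -1, 0, 0, -1, -1, 0, 0, -1, -1, 0, 0, -1, -1, 0, 0, 0, 0, 0, 0]

```text
t: 28.28
ee_pos: [0.506, 0.0885, 0.2077]
tcp_rot: [0.999, -0.047, -0.001, -0.0]
force: [0.9, 0.5, -0.4]
gripper_width: 0.008
grasp_force: 0.0
```

```bash
python3 - <<'E'
from rod2 import *
stt();s=env.capture("scene")[:,:,::-1].copy();t=env.capture("top")[:,:,::-1].copy()
print(m(s))
cv2.imwrite("pics/f.png",np.hstack([cv2.resize(s[170:340,270:540],(476,300),interpolation=cv2.INTER_CUBIC),cv2.resize(t[200:380,120:410][:, :],(320,300),interpolation=cv2.INTER_CUBIC)]))
E
```

```text
t 28.28 p [0.506  0.0885 0.2077] yaw -5.39 F [ 0.8605  0.4699 -0.3829] w 0.008 0.0
(2, 202, np.float64(-1.1592418647283003), np.float64(26.494720281374192))
```

View pics/f.png

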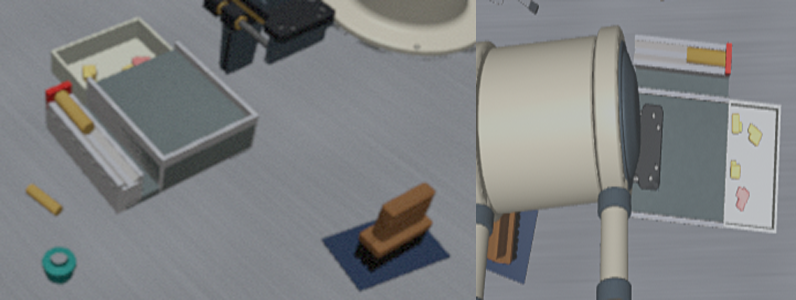

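The picture shows all four scraps in the tray, the brush upright on its mat and the rod against the red stop. I'm handing in.

```bash
python3 -c "
from workcell import env
print(env.close_job())"
```

```text
the job is handed in; nothing more can be done
None
```

The job is handed in at about 28 s: all four scraps are in the catch tray, the brush stands upright on its mat, and the rod rests against the red stop (about 19 N at contact, under the 40 N limit); I did not recheck the forks and the impression tray at the end.

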